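# Fetch a long chip from the tilted bins and clamp it in the programmer's lever socket

### The job

The programmer's socket is shut: raise its lever upright to open it. Take the long 40-pin chip out of its lower parts bin, set it in the socket with its pins in the two slots and its notched end toward the lever, and press it down gently until its body is flush on the socket. Then swing the lever back down flat to clamp it; leave the other parts in their bins and the tweezers, screw dish and side cutters where they are.

Things in the scene. Friction and masses are not known exactly. Their poses are not given: they have to be found in the camera images.
- chip40: Long black 40-pin dual-in-line chip, 52 long x 15.6 wide x 11 mm high: body 13.4 mm wide and 5 mm thick; below it two pin rows, 6 mm down, 49.5 mm long, 1.6 mm thick, centred 7.0 mm either side. Origin: centre at the pin tips; x toward the notched end, y across, z out of its top. Starts in one of the three lower bins, pins down, notched end up the slope.
- chip40_notch (a point): Notch mark (small round) on the top face of the long chip, 23 mm from its centre along its x axis.
- chip28: Shorter 28-pin chip of the same make, 37 x 15.6 x 11 mm, in another lower bin; stays there. Origin as for the long chip.
- heatsink: Small finned aluminium heat sink, 34 x 18 x 12 mm, in the third lower bin; stays there. Origin: centre of its underside.
- bin_rack: Fixed rack of grey open-front bins, 290 wide, 300 mm high. Origin: underside centre; front faces its -x. Lower row: three bins at y -96, 0, +96 mm, 89 mm wide inside, floors rising 25 deg toward +x from a 20 mm front lip at x -80, z 34 mm; side walls 19 mm high along the front half. The upper bins jut out over the parts: their lowest front edge is at x -37, z 180 mm, lip to x -51, z 208.
- programmer: Chip programmer, black case 134 x 92 x 28 mm fixed on the bench, grey lever socket on top. Origin: underside centre; x runs from the socket toward the lever.
- socket (a point): Centre of the socket's top face, 42 mm above the bench, axes as the programmer. Two slots along x, 53 mm long, 8 mm deep, from 4.9 to 8.3 mm either side, edges chamfered 1.5 mm; socket 68 x 27 mm. Set in loosely the pins stop 2 to 2.5 mm down on sprung contacts, and 10 to 15 N more pushes them past. Flush, the pin tips are 6 mm below this face, the chip's top 5 mm above.
- zif_lever (a joint): Socket lever, a hinge with stops at 0 (flat over the case, pointing away from the socket: closed) and 1.5 rad (upright: open). Starts down. Stays where left, needs 2 to 5 N at its tip. It drives contact bars 2 mm across the slots, toward +y as it closes: they grip the pins, and with no chip in they block the slots until the lever is well up.
- lever_tip (a point): Centre of the lever's black knob, a cylinder 9.6 mm thick and 14 mm wide along the programmer's y, 40 mm from the pivot; lever down, it stands 4 mm clear above the case top.
- lever_pivot (a point): The lever's pivot, fixed on the programmer, 40 mm from the socket centre along x, 8.5 mm along y, 37 mm above the bench; hinge axis along the programmer's y.
- tweezers: Loose steel tweezers, 122 x 10 x 9 mm, lying on the bench; leave alone. Origin: centre of the underside.
- screw_dish: Loose round steel screw dish, 66 mm across, 14 mm high; leave alone. Origin: centre of the underside.
- side_cutters: Loose side cutters with red handles, 116 x 42 x 11 mm; leave alone. Origin: centre of the underside.
Not all that is in view belongs to the job. Leave any white or yellow look-alike of the chip40 alone.

How it is judged:
On the way, in this order (a step that is already met when the one before it is completed fails the run):
1. the lever is raised (value of joint zif_lever above 1.2 rad), for 0.1 s.
2. the chip's pins are down in the slots, notch toward the lever, while the lever is still up (z of chip40 in the frame of socket below -0.0045 m and horizontal distance between chip40 and socket below 0.005 m and x of chip40_notch in the frame of socket above 0.015 m and value of joint zif_lever above 0.8 rad), for 0.2 s.
At the end, for the whole second after the job is handed in: The long chip sits in the socket, notch toward the lever, its pins at least 4.5 of 6 mm deep and level within 3.4 deg, and at rest; the lever is down within 7 deg of flat; the short chip and the heat sink lie within 40 mm of where they were (z of chip40 in the frame of socket below -0.0045 m and horizontal distance between chip40 and socket below 0.005 m and angle between the z axis of chip40 and the z axis of socket, either way round below 0.06 rad and x of chip40_notch in the frame of socket above 0.015 m and value of joint zif_lever below 0.12 rad and linear speed of chip40 below 0.01 m/s and distance of each of chip28, heatsink from where it was at the start of the episode below 0.04 m); the robot touches nothing.
It fails at once if the chip is rammed into the socket: over 110 N summed over all its contacts there, from a push of about 35 N (contact force between chip40 and programmer above 110 N).
It fails at once if the other parts are taken from their bins (distance of any of chip28, heatsink from where it was at the start of the episode above 0.04 m).
It fails at once if a tool on the bench is pushed away more than 30 mm (distance of any of tweezers, screw_dish, side_cutters from where it was at the start of the episode above 0.03 m).
It also fails if it takes over 72 s, if anything falls off the work surface, if the arm or the gripper's body presses on something with over 40 N, if the wrist force passes 120 N, or if a joint passes its speed limit or range.

### The arm

A 7-joint arm with a two-finger parallel gripper is mounted at the origin on a cart in front of the work surface, level with it; the furniture and walls round the work are solid. World frame = base frame: x ahead of the robot, y to its left, z up, the work surface at z = 0. Lengths are in m, angles in rad, forces in N, time in s.
With the tool pointing down it reaches from about 0.4 to 0.85 m from the base axis. Payload 10.4 kg.
Tool frame: the origin (TCP) lies between the finger pads; the fingertips stand 22 mm ahead of it and the grasp point (between the pads) lies 3 mm ahead of it (r.nose_length is the distance from the TCP to the fingertips, in m); z points along the fingers, y is the line along which they close (so a half turn about z gives the same grasp; the last joint's range is limited). The gripper opens to 87 mm and grips with 3 to 60 N. Pads are 19 mm wide; open, the fingers measure 117 mm over their backs; the gripper's body (75 mm by 190 mm) begins 51 mm behind the grasp point.
Start: joints at [-0.023, 0.332, -0.065, 1.46, 0.022, 1.35, -0.088], TCP at [0.625, 0, 0.245] pointing down, gripper open.
Joint ranges: [-2.6, 2.6], [-0.5, 2.12], [-1.47, 1.34], [0.16, 2.42], [-1.27, 4.41], [0.06, 2.06], [-2.6, 2.6]. Speed limits (rad/s): [2.22, 2.22, 2.79, 2.79, 3.14, 3.14, 3.14].

### API

Orientations are given as a unit quaternion [x, y, z, w].
In Python, from bench import readout, cams, r gives the robot as it stands. The module is installed in compiled form; this text tells all that it offers.
- The arm moves only by the tool step_arm, never from a script. Its argument "deltas" is a list that holds one entry, the list of rows, each a list of 7 numbers: the turn, a rotation vector about the tool's x, y, z in rad, then the shift along the tool's x, y, z in m, then the opening in per cent of the stroke, from 0 (shut) to 100 (fully open). A call has 1 to 20 rows; each row is the pose to reach, as a shift and turn from the pose commanded when the call began, along the tool's axes at that moment; what a row does not reach only later rows make up. A row lasts 1/8 s, in which the tool goes at most 62.5 mm and 10.7 degrees, less where a joint would pass 70% of its speed; a pose out of reach is approached as far as the arm can. A call with a gripper value outside its range is refused whole. The fingers move at their own pace and stop on an object; "squeeze" is the grip in N (left out, the last holds). Time passes only in rows, so rows that repeat a pose let the fingers close. It gives the time, the measured TCP pose, the force, the opening and the grip force at its end, in the units of the state.
- readout.read_state(): the state, without advancing time (a new reading comes with each control period).
- cams.camera(name): name is "scene" or "side" or "wrist"; returns a dict with "img" (384x512x3 uint8, red, green, blue), "fx", "fy", "cx", "cy" (pixels), "origin" and "rotation" of the camera in the world; the wrist camera has in their place "T_tool_cam" (4x4, takes a point from camera to tool coordinates, whose origin is the TCP and whose axes are the flange's). Camera axes: x right, y up, looking along -z (the intrinsics and any distortion apply to the point x, -y, -z); pixel columns grow to the right and rows downward; lengths in m; the calibration is good to about 2 mm. A picture is of the moment at which its call begins: read the wrist's pose just before it. There is no depth.
- r.close_job(): hands the job in; it is judged then, once.
The state is a dict: "time": time; "joint_positions": joint angles; "joint_vel": joint speeds; "joint_torque": joint torques, N m; "ee_pos": TCP position; "eef_rot": TCP orientation; "ft_force": force on the tool from outside, world axes, zero at the start; "torque": the same for the moment, N m; "width": finger opening in m; "grip_force": force on a finger pad.
Only numpy, scipy, OpenCV 4.12 (cv2) and the standard library are available. Lean on these libraries where they do the work, as an engineer would, in place of code of your own. Each camera call takes 0.05 s, during which the arm holds its last target. There are 200 camera calls.

## Working session

There is one attempt and no reset: what is moved stays moved. The work goes in short steps, Python scripts to look and compute and a tool call to move; the robot and the scene stay as the last step left them, time stands still between calls to the robot, and variables do not carry over. Pictures are saved under pics/ and viewed, at most 10 in all, crops included, and the job is handed in when it is done.

Besides the shell and the picture viewer there is one more tool, called after "Call:" as a command line: name --argument value ..., lists and objects as JSON in quotes. step_arm: Moves the arm, as the interface text tells. Its arguments: {"type":"object","properties":{"deltas":{"type":"array"},"squeeze":{"type":"number"}},"required":["deltas"]}

```bash
mkdir -p pics
cat > h.py <<'E'
import numpy as np, cv2
from scipy.spatial.transform import Rotation as R
from bench import readout, cams, r
def shot(n):
    s=readout.read_state(); c=cams.camera(n)
    if 'T_tool_cam' in c:
        T=np.eye(4);T[:3,:3]=R.from_quat(s['eef_rot']).as_matrix();T[:3,3]=s['ee_pos']
        T=T@np.array(c['T_tool_cam']);c['origin']=T[:3,3];c['rotation']=T[:3,:3]
    c['origin']=np.array(c['origin']);c['rotation']=np.array(c['rotation'])
    return c
def ray(c,u,v):
    d=c['rotation']@np.array([(u-c['cx'])/c['fx'],-(v-c['cy'])/c['fy'],-1]);return c['origin'],d/np.linalg.norm(d)
def onz(c,u,v,z):
    o,d=ray(c,u,v);return o+d*(z-o[2])/d[2]
def proj(c,p):
    q=c['rotation'].T@(np.array(p)-c['origin']);return c['cx']+c['fx']*q[0]/-q[2],c['cy']-c['fy']*q[1]/-q[2]
def tri(c1,p1,c2,p2):
    a,d=ray(c1,*p1);b,e=ray(c2,*p2);t=np.linalg.lstsq(np.array([d,-e]).T,b-a,rcond=None)[0]
    P,Q=a+t[0]*d,b+t[1]*e;return (P+Q)/2,np.linalg.norm(P-Q)
def save(c,n): cv2.imwrite('pics/'+n,c['img'][:,:,::-1] if isinstance(c,dict) else c[:,:,::-1])
E
python3 - <<'E'
from h import *
s=readout.read_state();print(s)
for n in ['scene','side','wrist']:
    c=shot(n);print(n,c['fx'],c['fy'],c['cx'],c['cy'],c['origin'].round(3),c['rotation'].round(3).tolist(),[k for k in c]);save(c,n+'0.png');np.save(n+'0.npy',c,allow_pickle=True)
a=[cv2.imread(f'pics/{n}0.png') for n in ['scene','side']]
cv2.imwrite('pics/both.png',cv2.resize(np.vstack(a),None,fx=.78,fy=.78))
E
```

```text
{'time': 0.0, 'joint_positions': array([-0.02261154,  0.33288679, -0.06472007,  1.46094685,  0.02164299,
        1.34988183, -0.0885095 ]), 'joint_vel': array([2.88419369e-04, 1.25792978e-03, 1.09853601e-03, 8.63777773e-05,
       7.28749764e-04, 1.42024424e-04, 1.25651481e-03]), 'joint_torque': array([-1.20520472e-04, -6.23245955e+01,  2.44190963e-02, -3.89891267e+01,
       -6.13984605e-02,  3.97891912e-02,  1.87085252e-04]), 'ee_pos': array([6.24647009e-01, 1.12251067e-06, 2.43742020e-01]), 'eef_rot': array([ 7.07088371e-01,  7.07124831e-01, -5.38454884e-04, -4.67223944e-04]), 'ft_force': array([-0.16246327, -0.36698052, -0.33344092]), 'torque': array([ 0.00122739, -0.01430131,  0.01524704]), 'grip_force': 0.0, 'width': 0.08725340937490676}
scene 374.86674336203714 374.86674336203714 254.72683713651958 192.53134708744733 [0.081 0.819 0.575] [-0.167, 0.439, 0.818, -0.332] ['img', 'fx', 'fy', 'cx', 'cy', 'origin', 'rotation']
side 485.3722498338832 485.3722498338832 256.99739133076304 189.8064137757848 [0.125 1.094 0.457] [-0.133, 0.542, 0.804, -0.206] ['img', 'fx', 'fy', 'cx', 'cy', 'origin', 'rotation']
wrist 297.4728615909603 297.4728615909603 259.10422658820795 192.7789893741288 [0.625 0.084 0.385] [[1.0, -0.0, 0.001], [0.0, 0.953, 0.304], [-0.001, -0.304, 0.953]] ['img', 'fx', 'fy', 'cx', 'cy', 'T_tool_cam', 'origin', 'rotation']
```

```bash
sed -i "s/    return c$/    return c/; s/c\['rotation'\]=np.array(c\['rotation'\])/q=np.array(c['rotation']);c['rotation']=R.from_quat(q).as_matrix() if q.size==4 else q/" h.py
python3 - <<'E'
from h import *
for n in ['scene','side']:
    c=shot(n);np.save(n+'0.npy',c,allow_pickle=True)
    print(n,c['rotation'].round(2).tolist())
E
```

```text
scene [[-0.72, 0.4, -0.56], [-0.69, -0.39, 0.61], [0.02, 0.83, 0.56]]
side [[-0.88, 0.19, -0.44], [-0.48, -0.33, 0.82], [0.01, 0.93, 0.38]]
```

View pics/both.png

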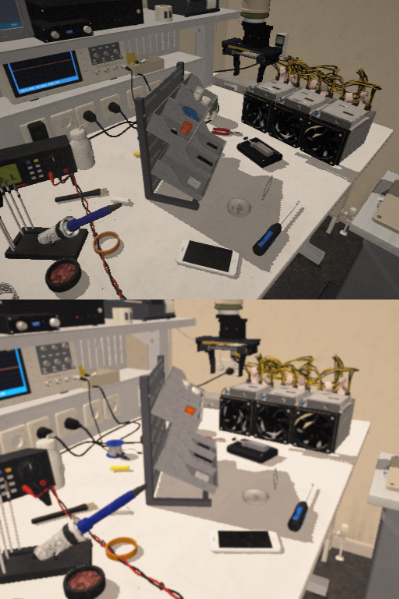

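View pics/wrist0.png

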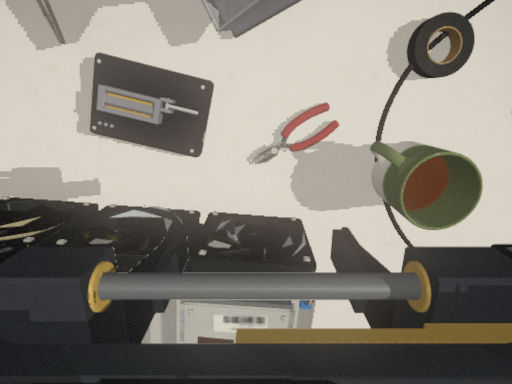

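Run:
```python
from h import *
W,S,D=[np.load(n+'0.npy',allow_pickle=True).item() for n in ['wrist','scene','side']]
P=[onz(W,u,v,.028) for u,v in [(95,53),(214,80),(201,157),(91,133)]]
for p in P: print(p.round(4))
print(np.linalg.norm(P[1]-P[0]),np.linalg.norm(P[2]-P[1]),sum(P)/4)
for n,c in (('scene',S),('side',D)):
    print(n,[np.round(proj(c,p)) for p in P])
a=cv2.resize(S['img'][85:275,170:380],None,fx=3,fy=3,interpolation=cv2.INTER_CUBIC);save(a,'scrop.png')
print(onz(W,100,265,.1),onz(W,300,265,.1))
```

```text
[0.4447 0.1306 0.028 ]
[0.5739 0.1029 0.028 ]
[0.5541 0.0155 0.028 ]
[0.4255 0.0442 0.028 ]
0.13206683618943424 0.08969163337483825 [0.49952434 0.07330165 0.028     ]
scene [array([336., 208.]), array([302., 184.]), array([326., 175.]), array([361., 197.])]
side [array([335., 200.]), array([288., 186.]), array([309., 176.]), array([355., 189.])]
[ 0.45108099 -0.08983522  0.1       ] [ 0.66919209 -0.08970322  0.1       ]
```

View pics/scrop.png

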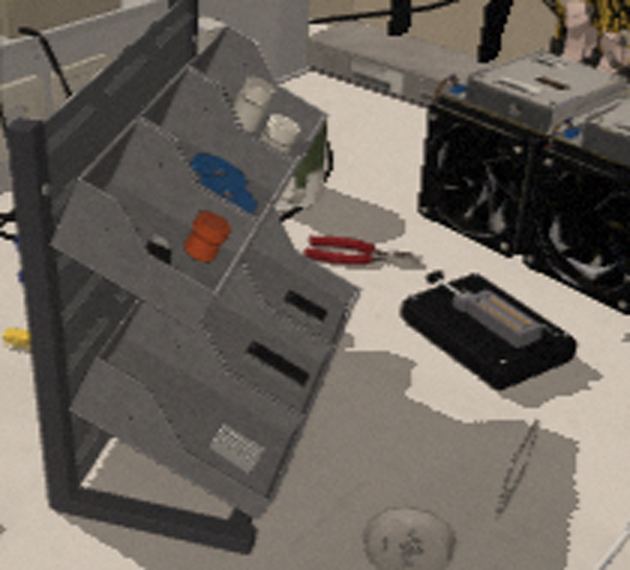

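Run:
```python
from h import *
W,S,D=[np.load(n+'0.npy',allow_pickle=True).item() for n in ['wrist','scene','side']]
def blobs(c,x0,x1,y0,y1):
    g=c['img'].max(2)[y0:y1,x0:x1];m=(g<45).astype(np.uint8)
    n,l,s,ce=cv2.connectedComponentsWithStats(m)
    for i in range(1,n):
        if 15<s[i,4]<400:
            ys,xs=np.where(l==i);r_=cv2.minAreaRect(np.c_[xs+x0,ys+y0].astype(np.float32))
            print(s[i,4],ce[i]+[x0,y0],r_)
blobs(S,235,300,170,240);print();blobs(D,230,300,150,230)
a=cv2.resize(D['img'][80:260,180:330],None,fx=3,fy=3,interpolation=cv2.INTER_CUBIC);save(a,'dcrop.png')
```

```text
55 [271.67272727 186.4       ] ((271.59228515625, 186.33843994140625), (14.015923500061035, 3.721041679382324), 29.744882583618164)
95 [262.37894737 205.48421053] ((262.308837890625, 205.48529052734375), (21.60881996154785, 4.287464618682861), 30.963754653930664)

257 [290.45914397 157.73151751] ((290.5, 159.0), (18.0, 17.0), 90.0)
57 [296.21052632 191.56140351] ((295.5, 191.0), (10.0, 7.0), 90.0)
28 [260.92857143 203.39285714] ((260.60308837890625, 203.26805114746094), (21.01766586303711, 1.2184154987335205), 23.96249008178711)
```

View pics/dcrop.png

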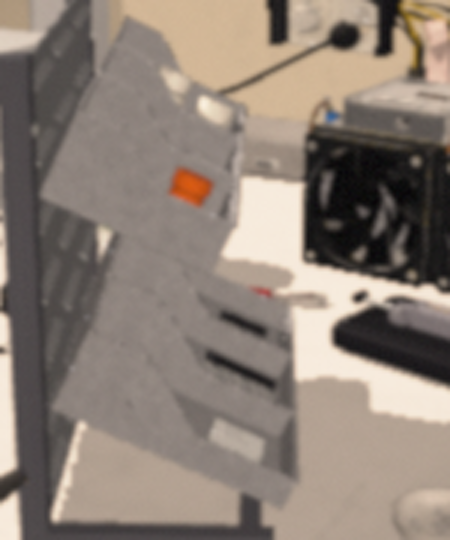

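Run:
```python
from h import *
W,S,D=[np.load(n+'0.npy',allow_pickle=True).item() for n in ['wrist','scene','side']]
print(tri(S,(262.3,205.5),D,(260.4,203.1)), tri(S,(271.6,186.3),D,(261,187)))
# rack: lip front outer bottom corner near: scene crop(265,512)->; side crop (285,500)
print(tri(S,(170+265/3,85+512/3),D,(180+282/3,80+503/3)))
print(tri(S,(170+358/3,85+290/3),D,(180+290/3,80+320/3)))
print(tri(S,(170+253/3,85+548/3),D,(180+270/3,80+540/3)),'foot')
for u,v in [(200,0),(233,35),(300,0)]: print(onz(W,u,v,.03))
```

```text
(array([0.55363843, 0.28295859, 0.05610983]), np.float64(0.002347291919436146)) (array([0.59281542, 0.20606442, 0.05709592]), np.float64(0.0015243137718177564))
(array([0.46796791, 0.38796708, 0.02481692]), np.float64(4.001466359095097e-05))
(array([0.59465544, 0.12719209, 0.03235405]), np.float64(0.007367403886364806))
(array([0.46470622, 0.40547997, 0.0070848 ]), np.float64(0.004789537797837667)) foot
[0.56318924 0.18058358 0.03      ]
[0.59657406 0.14797174 0.03      ]
[0.66696864 0.18056823 0.03      ]
```

Run:
```python
from h import *
W,S,D=[np.load(n+'0.npy',allow_pickle=True).item() for n in ['wrist','scene','side']]
print(tri(S,(313,117),W,(303,218)),onz(S,310,156.7,0),onz(S,380,188,0))
print(onz(W,130,104,.042),onz(W,165,103,.037),np.array(W['T_tool_cam']).round(3))
```

```text
(array([ 0.65232201, -0.01503381,  0.16219558]), np.float64(0.02007172195654047)) [ 0.67913833 -0.08102417  0.        ] [ 0.42827344 -0.07337702  0.        ]
[0.48185348 0.0773534  0.042     ] [0.51913172 0.07833472 0.037     ] [[ 0.     0.953  0.304  0.084]
 [ 1.     0.    -0.    -0.   ]
 [-0.     0.304 -0.953 -0.141]
 [ 0.     0.     0.     1.   ]]
```

Call:
step_arm --deltas '[[[0,0,-0.15,0,0,0,100],[0,0,-0.32,0.015,-0.025,0,100],[0,0,-0.5,0.03,-0.05,0,100],[0,0,-0.67,0.045,-0.075,0,100],[0,0,-0.85,0.06,-0.1,0,100],[0,0,-1.02,0.073,-0.125,0,100],[0,0,-1.19,0.073,-0.125,0,100],[0,0,-1.356,0.073,-0.125,0,100],[0,0,-1.356,0.073,-0.125,0,60],[0,0,-1.356,0.073,-0.125,0,40]]]'

```text
time: 1.5
ee_pos: [0.5, 0.073, 0.2445]
eef_rot: [0.109, 0.994, 0.0, 0.0]
ft_force: [-0.7, 0.3, -0.6]
width: 0.0742
grip_force: 0.0
```

Run:
```python
from h import *
c=shot('wrist');np.save('w1.npy',c,allow_pickle=True)
save(cv2.resize(c['img'],None,fx=1.5,fy=1.5,interpolation=cv2.INTER_CUBIC),'w1.png')
# expected pixels
L=np.array([np.cos(-.215),np.sin(-.215),0]);M=np.array([-L[1],L[0],0])
s=np.array([.4819,.0774,.042]);print(proj(c,s),proj(c,s+L*.034),proj(c,s-L*.034),proj(c,s+L*.04+M*.0085-[0,0,.005]))
```

```text
(np.float64(259.58197528138265), np.float64(156.55923187166428)) (np.float64(259.6690899363189), np.float64(184.5533963827221)) (np.float64(259.4895137315384), np.float64(126.84685065199851)) (np.float64(266.62278658701234), np.float64(188.10700058700493))
```

View pics/w1.png

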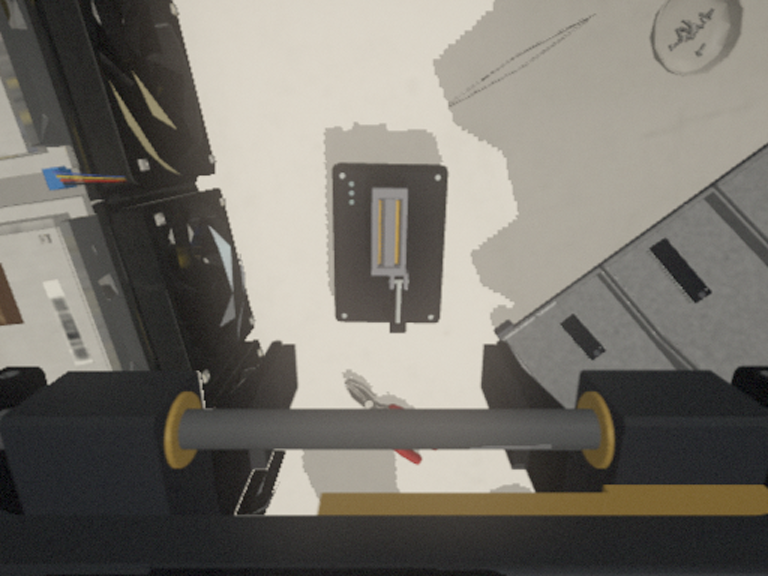

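```bash
cat >> h.py <<'E'
def rects(c,box,lo,hi,amin,z=None):
    x0,y0,x1,y1=box;g=c['img'].max(2)[y0:y1,x0:x1];m=((g>=lo)&(g<hi)).astype(np.uint8)
    n,l,s,ce=cv2.connectedComponentsWithStats(m);out=[]
    for i in range(1,n):
        if s[i,4]>amin:
            ys,xs=np.where(l==i);r_=cv2.minAreaRect(np.c_[xs+x0,ys+y0].astype(np.float32));out.append((s[i,4],r_))
            print(s[i,4],np.round(r_[0],1),np.round(r_[1],1),round(r_[2],1),'box',xs.min()+x0,ys.min()+y0,xs.max()+x0,ys.max()+y0)
    return out
E
python3 - <<'E'
from h import *
c=np.load('w1.npy',allow_pickle=True).item()
print('case');rects(c,(215,100,303,225),0,60,300)
print('socket');o=rects(c,(225,118,292,212),75,256,20)
print('chips');rects(c,(350,150,500,245),0,60,60)
i=c['img'].max(2);print(i[150,240:280]);print(i[190:225,265]);print(i[115:190,259]);
E
```

```text
case
socket
5567 [258.  164.5] [93. 66.] 90.0 box 225 118 291 211
chips
566 [453.2 180.2] [48.3 12.6] 49.4 box 434 160 473 201
284 [388.1 224.5] [30.8 10.2] 48.4 box 375 211 399 239
[ 79  76  79  75  68  73  72  98 135 147 146 148 165 166 125 120 129 147
 149 147 148 147 145 160 180 165 121 124 137 149 140 110  69  70  70  70
  71  69  70  75]
[176 176 175 178 178 178 179 178 178 178 179 179 181 182 181 180 183 183
 185 184 184 183 184 184 184 139  93  91  91  91  94 115 204 220 220]
[ 76  72  75  74  77  75  73  74  70  83 119 143 150 149 149 150 144 135
 145 148 149 146 149 146 147 149 147 149 148 148 148 147 148 147 149 147
 147 148 147 148 147 148 147 147 148 147 146 148 148 148 147 147 147 147
 148 148 147 150 149 147 147 148 136 126 142 149 149 150 137 105  88 104
 114 109 102]
```

Run:
```python
from h import *
c=np.load('w1.npy',allow_pickle=True).item()
i=c['img'].max(2).astype(float)
def cross(v,t):  # subpixel crossings
    return [round(k+(t-v[k])/(v[k+1]-v[k]),2) for k in range(len(v)-1) if (v[k]-t)*(v[k+1]-t)<0]
for row in (135,150,165,180): print(row,[240+x for x in cross(i[row,240:282],110)])
for col in (255,259,263): print(col,[115+x for x in cross(i[115:195,col],110)])
print('lever cols',[ (row,[255+x for x in cross(i[row,255:280],120)]) for row in (195,200,205,210)])
print('knob', i[217,254:280])
a=onz(c,259.2,124.8,.042);b=onz(c,259.2,184,.042);print(a,b,np.linalg.norm(a-b),(a+b)/2,np.degrees(np.arctan2(*(b-a)[1::-1])))
P=[onz(c,u/1.5,v/1.5,.028) for u,v in [(333,163),(448,166),(441,324),(336,321)]];print(sum(P)/4,[np.degrees(np.arctan2(*(P[j]-P[k])[1::-1])) for j,k in ((3,0),(2,1))])
print('knob',onz(c,265,218,.0368))
```

```text
135 [np.float64(247.36), np.float64(271.35)]
150 [np.float64(247.32)]
165 [np.float64(247.35), np.float64(270.39)]
180 [np.float64(247.03), np.float64(270.52)]
255 [np.float64(124.78999999999999), np.float64(183.36)]
259 [np.float64(124.75), np.float64(183.84), np.float64(186.6), np.float64(187.8)]
263 [np.float64(125.06), np.float64(183.94), np.float64(185.51), np.float64(189.25)]
lever cols [(195, [np.float64(263.61), np.float64(267.21)]), (200, [np.float64(263.51), np.float64(267.19)]), (205, [np.float64(263.38), np.float64(266.74)]), (210, [np.float64(263.15), np.float64(266.66)])]
knob [220. 219. 220. 220. 219. 194.  89.  90.  92.  88.  92.  91.  92.  92.
  94.  88. 146. 204. 221. 220. 220. 219. 220. 220. 220. 219.]
[0.44639782 0.08482526 0.042     ] [0.51431975 0.06974566 0.042     ] 0.06957574051590518 [0.48035879 0.07728546 0.042     ] -12.517419484225693
[0.49499108 0.07461707 0.028     ] [np.float64(-13.566189519964517), np.float64(-12.837194821491728)]
knob [0.56103534 0.06688921 0.0368    ]
```

Call:
step_arm --deltas '[[[0,0,0.014,-0.03,0.004,0.04,40],[0,0,0.014,-0.0608,0.0072,0.09,40],[0,0,0.014,-0.0608,0.0072,0.13,40],[0,0,0.014,-0.0608,0.0072,0.16,40],[0,0,0.014,-0.0608,0.0072,0.18,40],[0,0,0.014,-0.0608,0.0072,0.1905,40],[0,0,0.014,-0.0608,0.0072,0.1905,40],[0,0,0.014,-0.0608,0.0072,0.1905,0],[0,0,0.014,-0.0608,0.0072,0.1905,0],[0,0,0.014,-0.0608,0.0072,0.1905,0],[0,0,0.014,-0.0608,0.0072,0.1905,0],[0,0,0.014,-0.0608,0.0072,0.1905,0]]]' --squeeze 12

```text
time: 3.05
ee_pos: [0.5612, 0.0667, 0.0543]
eef_rot: [0.114, 0.993, -0.0, 0.0]
ft_force: [0.8, -1.8, 1.7]
width: 0.0136
grip_force: 12.0
```

Call:
step_arm --deltas '[[[0,0,0,0.0005,0,-0.006,0],[0,0,0,0.0018,0,-0.0118,0],[0,0,0,0.004,0,-0.0174,0],[0,0,0,0.007,0,-0.0226,0],[0,0,0,0.0107,0,-0.0273,0],[0,0,0,0.0151,0,-0.0313,0],[0,0,0,0.0201,0,-0.0347,0],[0,0,0,0.0255,0,-0.0373,0],[0,0,0,0.0312,0,-0.039,0],[0,0,0,0.036,0,-0.0398,0],[0,0,0,0.037,0,-0.0398,0],[0,0,0,0.037,0,-0.0398,0]]]' --squeeze 20

```text
time: 4.55
ee_pos: [0.5265, 0.0751, 0.0959]
eef_rot: [0.114, 0.993, 0.0, 0.002]
ft_force: [3.7, -5.3, 9.3]
width: 0.013
grip_force: 20.0
```

Call:
step_arm --deltas '[[[0,0,0,0,0,0,45],[0,0,0,0,0,0,45],[0,0,0,0,0,0,45],[0,0,0,0,0,-0.03,45],[0,0,0,0,0,-0.07,45],[0,0,0,0,0,-0.12,40],[0,0,0,0,0,-0.15,40]]]'

```text
time: 5.42
ee_pos: [0.5252, 0.0761, 0.2463]
eef_rot: [0.114, 0.993, 0.0, 0.001]
ft_force: [-0.2, 1.1, 0.3]
width: 0.0351
grip_force: 0.0
```

Run:
```python
from h import *
c=np.load('w1.npy',allow_pickle=True).item();S=np.load('scene0.npy',allow_pickle=True).item()
print('c40',tri(S,(262.3,205.5),c,(453.2,180.2)));print('c28',tri(S,(271.6,186.3),c,(388.1,224.5)))
# lip line
for z in (.03,.05):
    a=onz(c,515/1.5,313/1.5,z);b=onz(c,766/1.5,146/1.5,z);d=b-a;print(a,b,np.degrees(np.arctan2(-d[0],d[1])))
print(readout.read_state()['ee_pos'])
w=shot('wrist');np.save('w2.npy',w,allow_pickle=True)
i=w['img'].max(2);
s=np.array([.4811,.0769,.042]);L=np.array([.974,-.2266,0]);M=np.array([.2266,.974,0])
k=s+.04*L+.0085*M;k[2]=.037
for th in (1.2,1.35,1.5): print(th,proj(w,k+.04*(np.cos(th)*L+np.sin(th)*np.array([0,0,1]))))
save(cv2.resize(w['img'][80:280,160:360],None,fx=3,fy=3,interpolation=cv2.INTER_CUBIC),'w2.png')
```

```text
c40 (array([0.55215683, 0.28628233, 0.05998292]), np.float64(0.0007574450263462259))
c28 (array([0.59092364, 0.20942345, 0.06038816]), np.float64(0.0004667282671937261))
[0.5729136  0.16674207 0.03      ] [0.47956432 0.37054355 0.03      ] 24.609685073652404
[0.56420564 0.16249491 0.05      ] [0.4761061  0.35483509 0.05      ] 24.609685073652393
[0.52517103 0.0760804  0.2463007 ]
1.2 (np.float64(258.453454577947), np.float64(188.5051401734641))
1.35 (np.float64(258.44985115764285), np.float64(183.93543176638386))
1.5 (np.float64(258.4474348685778), np.float64(178.8790030742688))
```

View pics/w2.png

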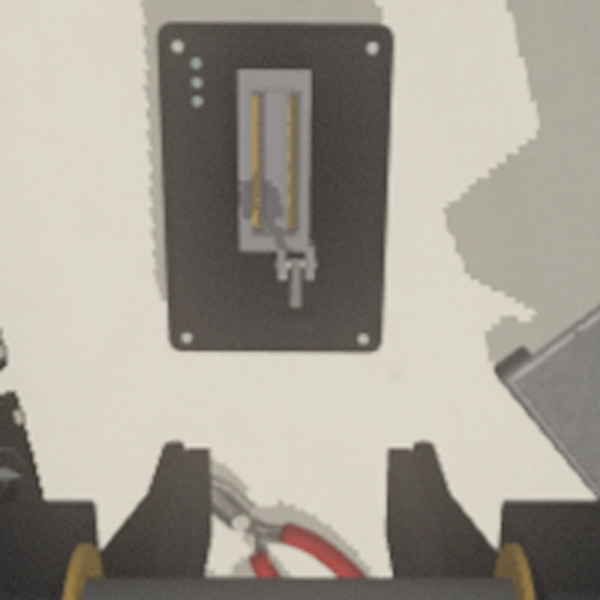

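Run:
```python
from h import *
w=np.load('w2.npy',allow_pickle=True).item();i=w['img'].max(2)
for r_ in range(178,200): print(r_,i[r_,248:270])
s=np.array([.4811,.0769,.042]);L=np.array([.974,-.2266,0]);M=np.array([.2266,.974,0]);Z=np.array([0,0,1])
k=s+.04*L+.0085*M;k[2]=.037;print(proj(w,k))
for th in (1.2,1.35,1.5):
  t=k+.04*(np.cos(th)*L+np.sin(th)*Z);d=[proj(w,t+.0048*(np.cos(a)*L+np.sin(a)*Z))[1] for a in np.arange(0,6.3,.2)];print(th,min(d),max(d))
```

```text
178 [ 78  77  80  78  79  81  77  77  97 125 139 132 107  82  79  82  79  78
  77  80  80  82]
179 [ 81  82  80  78  82  78  80  76  97 129 139 132 105  78  82  79  80  79
  79  82  80  83]
180 [ 81  82  84  82  82  81  80  79 102 130 139 133 108  80  82  77  84  80
  81  84  83  84]
181 [ 81  81  82  82  79  80  81  82 102 130 140 133 106  82  79  82  82  83
  84  78  80  82]
182 [ 80  81  80  81  80  80  81  77  88 103 109 107  92  78  81  78  82  85
  84  80  84  82]
183 [85 83 80 83 79 78 79 80 77 80 86 81 81 76 81 77 81 82 82 81 87 84]
184 [85 79 84 83 77 78 77 79 80 80 79 80 80 81 83 79 80 82 83 84 84 84]
185 [83 83 85 83 78 83 81 80 82 81 82 81 84 79 80 82 82 83 87 85 84 83]
186 [88 84 83 84 83 83 81 83 87 84 82 83 85 82 83 86 84 87 88 83 82 86]
187 [85 82 86 85 83 87 83 84 85 84 86 85 88 87 86 84 87 85 87 83 86 85]
188 [86 84 88 85 85 86 86 86 85 87 88 88 90 86 88 88 87 84 86 86 87 88]
189 [83 85 88 87 83 87 85 88 87 88 87 88 92 87 87 91 88 85 86 85 86 86]
190 [86 86 84 86 86 86 88 83 87 86 87 87 86 87 84 91 86 86 84 85 88 86]
191 [86 88 89 87 87 84 86 87 84 84 86 88 89 83 86
[... 154 characters left out ...]
89 89 91 87]
194 [87 90 91 88 87 88 89 91 90 84 88 89 90 89 87 91 91 89 90 89 90 87]
195 [85 87 89 88 85 90 86 88 90 88 87 89 85 88 90 89 91 89 88 91 88 91]
196 [87 88 90 87 87 89 87 88 88 86 89 87 88 90 89 93 91 87 89 89 90 87]
197 [185 181 174 176 176 177 173 177 178 178 177 173 171 170 171 170 169 169
 170 167 165 164]
198 [215 215 214 214 213 213 214 214 212 213 213 213 212 213 212 213 212 212
 212 212 212 211]
199 [219 220 221 219 220 219 221 220 220 219 220 220 220 220 219 219 220 220
 218 219 219 220]
(np.float64(258.4999485801197), np.float64(167.95040108554383))
1.2 184.14067834539154 192.8517071509165
1.35 179.5213189802613 188.32555436899784
1.5 174.4245715618338 183.3135407864413
```

Call:
step_arm --deltas '[[[0,0,0,-0.015,0.0007,0.02,0],[0,0,0,-0.031,0.0007,0.06,0],[0,0,0,-0.031,0.0007,0.1,0],[0,0,0,-0.031,0.0007,0.14,0],[0,0,0,-0.031,0.0007,0.158,0],[0,0,0,-0.031,0.0007,0.158,0],[0,0,0,-0.026,0.0007,0.158,0],[0,0,0,-0.022,0.0007,0.158,0],[0,0,0,-0.019,0.0007,0.158,0],[0,0,0,-0.017,0.0007,0.158,0],[0,0,0,-0.015,0.0007,0.158,0],[0,0,0,-0.014,0.0007,0.158,0],[0,0,0,-0.014,0.0007,0.158,0]]]'

```text
time: 7.1
ee_pos: [0.5389, 0.0729, 0.0859]
eef_rot: [0.114, 0.993, 0.0, 0.0]
ft_force: [2.7, -1.3, 1.0]
width: 0.0007
grip_force: 1.6
```

Call:
step_arm --deltas '[[[0,0,0,0.0015,0,0,0],[0,0,0,0.003,0,0,0],[0,0,0,0.003,0,0,0]]]'

```text
time: 7.48
ee_pos: [0.538, 0.0731, 0.0864]
eef_rot: [0.115, 0.993, 0.0, 0.002]
ft_force: [13.0, -2.0, -3.1]
width: 0.0007
grip_force: 6.2
```

Call:
step_arm --deltas '[[[0,0,0,-0.01,0,0,0],[0,0,0,-0.02,0,-0.01,0],[0,0,0,-0.02,0,-0.06,0],[0,0,0,-0.02,0,-0.11,40],[0,0,0,-0.015,0,-0.16,40]]]'

```text
time: 8.1
ee_pos: [0.5502, 0.0702, 0.2478]
eef_rot: [0.114, 0.993, 0.0, -0.0]
ft_force: [1.0, 0.2, -0.4]
width: 0.0132
grip_force: 0.0
```

Run:
```python
from h import *
w=shot('wrist');np.save('w3.npy',w,allow_pickle=True);i=w['img'].max(2).astype(int)
print(readout.read_state()['ee_pos'])
s=np.array([.4811,.0769,.042]);L=np.array([.974,-.2266,0]);M=np.array([.2266,.974,0]);Z=np.array([0,0,1])
k=s+.04*L+.0085*M;k[2]=.037;u,v=proj(w,k);print(u,v)
for th in (1.2,1.35,1.5):
  t=k+.04*(np.cos(th)*L+np.sin(th)*Z);d=[proj(w,t+.0048*(np.cos(a)*L+np.sin(a)*Z))[1] for a in np.arange(0,6.3,.2)];print(th,min(d),max(d))
print(i[int(v)-2:int(v)+24,int(round(u))-6:int(round(u))+6])
```

```text
[0.55201989 0.07106311 0.25506096]
258.7408204523053 146.8552206984903
1.2 161.21581639461948 170.14188527902851
1.35 156.25179559232555 165.28521160689834
1.5 150.85410331690082 159.97575110669436
[[139 146 128  72  73  72  78  70  75 121 148 136]
 [140 146 138 120 117 115 122 127 125 127 149 144]
 [141 148 150 143 123 125 130 152 159 134 150 150]
 [142 148 156 159 135 127 126 141 145 137 150 150]
 [143 147 138 113 117 126 127 118 101 129 149 143]
 [144 150 131  82 103 125 128 113  84 125 151 142]
 [115 114 101  78  89 102 102  92  82 102 122 116]
 [ 74  78  76  67  71  79  72  74  76  75  83  78]
 [ 69  66  73  67  68  73  68  71  69  70  72  68]
 [ 70  73  73  69  73  74  73  71  69  67  70  75]
 [ 77  70  72  71  74  73  74  73  72  72  71  73]
 [ 71  76  72  74  75  72  72  74  73  73  72  74]
 [ 76  77  78  72  75  79  72  75  75  76  76  71]
 [ 70  73  75  75  76  72  76  76  75  73  77  74]
 [ 73  72  72  73  76  74  78  74  77  78  77  76]
 [ 78  76  77  76  72  72  75  76  75  78  74  73]
 [ 78  78  78  75  75  75  74  74  78  75  79  78]
 [ 76  79  80  73  77  78  76  77  76  79  79  79]
 [ 76  78  74  79  75  80  79  79  76  79  76  78]
 [ 82  77  79  80  76  79  79  79  80  74  77  77]
 [ 77  77  83  78  80  79  77  80  76  77  81  78]
 [ 80  79  80  81  78  84  79  81  80  77  80  82]
 [ 81  79  80  82  80  79  78  78  81  84  83  81]
 [ 82  82  76  80  82  82  80  81  81  82  79  81]
 [ 81  82  80  82  79  82  82  82  81  79  82  83]
 [ 82  82  80  82  80  83  81  81  81  81  82  83]]
```

```bash
cat >> h.py <<'E'
def bin_rot(psi,sl=np.radians(25)):
    c,s=np.cos(psi),np.sin(psi);x=-np.array([np.cos(sl)*c,np.cos(sl)*s,np.sin(sl)]);z=np.array([np.sin(sl)*c,np.sin(sl)*s,-np.cos(sl)])
    return np.c_[x,np.cross(z,x),z]
def delta(Rt,pt):
    s=readout.read_state();R0=R.from_quat(s['eef_rot']);return (R0.inv()*R.from_matrix(Rt)).as_rotvec().round(4),(R0.inv().apply(np.array(pt)-s['ee_pos'])).round(4)
E
python3 - <<'E'
from h import *
B=bin_rot(np.radians(24.6));print(readout.read_state()['ee_pos'])
print(delta(B,[.46,.2,.25]));print(delta(B,np.array([.5522,.2863,.06])-.13*B[:,2]))
E
```

```text
[0.55201989 0.07106311 0.25506096]
(array([-0.1427, -0.4122, -0.6471]), array([0.1189, 0.1047, 0.0045]))
(array([-0.1427, -0.4122, -0.6471]), array([0.0926, 0.1758, 0.0771]))
```

Call:
step_arm --deltas '[[[-0.03,-0.08,-0.13,0.03,0.02,0,40],[-0.06,-0.17,-0.26,0.06,0.05,0,40],[-0.09,-0.25,-0.39,0.09,0.08,0,40],[-0.115,-0.33,-0.52,0.119,0.105,0.0045,40],[-0.1427,-0.4122,-0.6471,0.115,0.13,0.03,40],[-0.1427,-0.4122,-0.6471,0.1,0.16,0.06,40],[-0.1427,-0.4122,-0.6471,0.0926,0.1758,0.0771,40],[-0.1427,-0.4122,-0.6471,0.0926,0.1758,0.0771,40],[-0.1427,-0.4122,-0.6471,0.0926,0.1758,0.0771,40]]]'

```text
time: 9.28
ee_pos: [0.5001, 0.2621, 0.1694]
eef_rot: [-0.208, 0.955, 0.046, 0.208]
ft_force: [0.5, 0.5, -0.2]
width: 0.0349
grip_force: 0.0
```

Run:
```python
from h import *
w=shot('wrist');np.save('w4.npy',w,allow_pickle=True)
rects(w,(150,80,380,245),0,60,100);print(proj(w,[.5522,.2863,.06]))
save(cv2.resize(w['img'],None,fx=1.5,fy=1.5,interpolation=cv2.INTER_CUBIC),'w4.png')
```

```text
629 [260.  197.5] [51. 12.] 90.0 box 254 172 266 223
380 [169.3 201.1] [36.3 12.9] 79.7 box 161 183 178 219
276 [219.5 236. ] [16. 19.] 90.0 box 210 228 229 244
276 [298.5 236. ] [16. 19.] 90.0 box 289 228 308 244
(np.float64(259.42533112639853), np.float64(198.98850294868532))
```

View pics/w4.png

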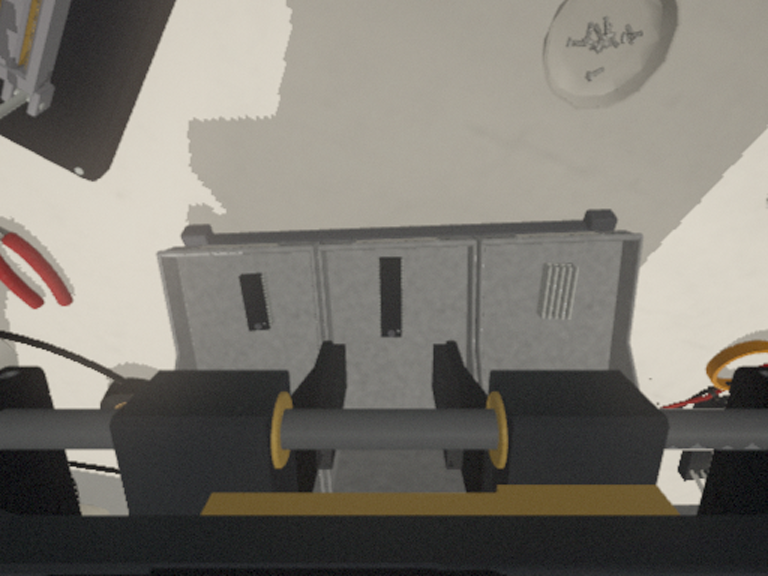

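Run:
```python
from h import *
ld=lambda n:np.load(n,allow_pickle=True).item()
w1,w4,S=ld('w1.npy'),ld('w4.npy'),ld('scene0.npy')
def multi(obs):
    A=np.zeros((3,3));b=np.zeros(3)
    for c,p in obs:
        o,d=ray(c,*p);Q=np.eye(3)-np.outer(d,d);A+=Q;b+=Q@o
    x=np.linalg.solve(A,b);print('res',[np.round(np.array(proj(c,x))-p,2) for c,p in obs]);return x
o=[(w1,(453.2,180.2)),(w4,(260.,197.5)),(S,(262.3,205.5))]
p=multi(o);print(p);print(multi(o[:2]));print(multi(o[1:]))
g=w4['img'].max(2)
for a in (175,182,190,198,206,214,220):
    x=np.where(g[a,245:275]<60)[0]+245;print(a,x.min(),x.max(),x.mean())
print('lip yaw');a=[onz(w4,u/1.5,v/1.5,.05) for u,v in ((162,250),(636,236))];d=a[1]-a[0];print(np.degrees(np.arctan2(-d[0],d[1])),a)
B=bin_rot(np.radians(24.6))
s=readout.read_state();print(s['ee_pos'],R.from_quat(s['eef_rot']).as_matrix().round(3),B.round(3))
print('rackx z', p, proj(w4,p+.026*B[:,0]),proj(w4,p-.026*B[:,0]))
```

```text
res [array([-0.36, -0.66]), array([-0.36,  0.94]), array([-0.06,  0.11])]
[0.5518492  0.28635963 0.05955937]
res [array([-0.57, -0.16]), array([0.32, 0.52])]
[0.55360027 0.28788338 0.0566147 ]
res [array([-0.16,  0.55]), array([0.13, 0.19])]
[0.55130302 0.28631455 0.05958186]
175 254 266 260.1818181818182
182 254 266 260.0
190 254 266 260.0
198 254 266 260.0
206 254 266 260.0
214 255 266 260.5
220 255 263 257.8
lip yaw
26.610126544811063 [array([0.58081068, 0.15040092, 0.05      ]), array([0.45570238, 0.40012619, 0.05      ])]
[0.50025925 0.26205018 0.16969416] [[-0.827 -0.415  0.378]
 [-0.377  0.91   0.174]
 [-0.416  0.002 -0.909]] [[-0.824 -0.416  0.384]
 [-0.377  0.909  0.176]
 [-0.423 -0.    -0.906]]
rackx z [0.5518492  0.28635963 0.05955937] (np.float64(259.6236415993493), np.float64(171.41462496497536)) (np.float64(259.6509759207823), np.float64(224.01325068013873))
```

Run:
```python
from h import *
B=bin_rot(np.radians(24.6));n=-B[:,2];p=np.array([.552,.2866,.0588])
print(delta(B,p+.06*n),delta(B,p+.0195*n),readout.read_state()['joint_positions'].round(2))
```

```text
(array([ 0.0011, -0.0071, -0.0017]), array([-0.0055,  0.0007,  0.0647])) (array([ 0.0011, -0.0071, -0.0017]), array([-0.0058,  0.0007,  0.1052])) [-0.14  0.02 -0.47  2.06  0.13  0.65  1.31]
```

Call:
step_arm --deltas '[[[0.001,-0.007,-0.0017,-0.0055,0.0007,0.03,30],[0.001,-0.007,-0.0017,-0.0055,0.0007,0.065,30],[0.001,-0.007,-0.0017,-0.0055,0.0007,0.085,30],[0.001,-0.007,-0.0017,-0.0058,0.0007,0.1,30],[0.001,-0.007,-0.0017,-0.0058,0.0007,0.105,30],[0.001,-0.007,-0.0017,-0.0058,0.0007,0.105,30],[0.001,-0.007,-0.0017,-0.0058,0.0007,0.105,30]]]'

```text
time: 10.2
ee_pos: [0.5444, 0.2838, 0.0766]
eef_rot: [-0.208, 0.954, 0.046, 0.212]
ft_force: [0.6, 0.5, -0.8]
width: 0.0262
grip_force: 0.0
```

Step toward the floor to find it by touch.

Call:
step_arm --deltas '[[[0,0,0,0,0,0.002,30],[0,0,0,0,0,0.003,30],[0,0,0,0,0,0.004,30],[0,0,0,0,0,0.004,30]]]'

```text
time: 10.7
ee_pos: [0.5457, 0.2843, 0.0719]
eef_rot: [-0.208, 0.954, 0.046, 0.211]
ft_force: [-0.7, 0.4, 0.4]
width: 0.0259
grip_force: 0.0
```

Call:
step_arm --deltas '[[[0,0,0,0,0,0.001,30],[0,0,0,0,0,0.0015,30],[0,0,0,0,0,0.0015,30]]]'

```text
time: 11.08
ee_pos: [0.5463, 0.2846, 0.0706]
eef_rot: [-0.208, 0.954, 0.046, 0.211]
ft_force: [0.5, -0.0, 0.1]
width: 0.0259
grip_force: 0.0
```

Call:
step_arm --deltas '[[[0,0,0,0,0,0.001,30],[0,0,0,0,0,0.002,30],[0,0,0,0,0,0.002,30]]]'

```text
time: 11.45
ee_pos: [0.547, 0.2849, 0.0695]
eef_rot: [-0.208, 0.954, 0.046, 0.211]
ft_force: [-9.2, -4.3, 12.9]
width: 0.0261
grip_force: 7.9
```

Call:
step_arm --deltas '[[[0,0,0,0,0,-0.005,30],[0,0,0,0,0,-0.0072,30],[0,0,0,0,0,-0.0072,30],[0,0,0,0,0,-0.0072,0],[0,0,0,0,0,-0.0072,0],[0,0,0,0,0,-0.0072,0],[0,0,0,0,0,-0.0072,0],[0,0,0,0,0,-0.0072,0]]]' --squeeze 30

```text
time: 12.45
ee_pos: [0.5443, 0.2837, 0.0754]
eef_rot: [-0.208, 0.954, 0.046, 0.211]
ft_force: [0.3, 0.1, -0.1]
width: 0.014
grip_force: 30.0
```

Call:
step_arm --deltas '[[[0,0,0,0,0,-0.004,0],[0,0,0,0,0,-0.012,0],[0,0,0,0,0,-0.03,0],[0,0,0,0,0,-0.06,0],[0,0,0,0,0,-0.09,0],[0,0,0,0,0,-0.11,0],[0,0,0,0,0,-0.11,0],[0,0,0,0,0,-0.11,0],[0,0,0,0,0,-0.11,0]]]'

```text
time: 13.58
ee_pos: [0.5019, 0.2642, 0.1741]
eef_rot: [-0.208, 0.954, 0.046, 0.21]
ft_force: [0.6, 0.5, -0.3]
width: 0.0141
grip_force: 30.0
```

Run:
```python
from h import *
s=readout.read_state();print(s['ee_pos'],s['width'],s['grip_force'])
w=shot('wrist');np.save('w5.npy',w,allow_pickle=True)
T=np.array(w['T_tool_cam']);
def pt(q):
    q=T[:3,:3].T@(np.array(q)-T[:3,3]);return np.round([w['cx']+w['fx']*q[0]/-q[2],w['cy']-w['fy']*q[1]/-q[2]],1)
for x in (.026,.0,-.026): print(x,[pt([x,y,.022-.0045]) for y in (-.0067,0,.0067)],'bottom',pt([x,0,.0225]))
save(cv2.resize(w['img'][150:290,170:350],None,fx=4,fy=4,interpolation=cv2.INTER_CUBIC),'w5.png')
a=np.radians(-13.1);L=np.array([np.cos(a),np.sin(a),0]);z=np.array([0,0,-1.]);P=np.c_[-L,np.cross(z,-L),z]
print(delta(P,[.4811,.0769,.16]),delta(P,[.45,.15,.18]))
```

```text
[0.5018925  0.26419684 0.17405787] 0.014072052474396433 29.989270269870758
0.026 [array([247.4, 204.6]), array([259.2, 204.6]), array([271. , 204.6])] bottom [259.2 201.7]
0.0 [array([247.9, 245.8]), array([259.2, 245.9]), array([270.5, 245.9])] bottom [259.2 242. ]
-0.026 [array([248.4, 283.6]), array([259.2, 283.6]), array([270. , 283.6])] bottom [259.2 278.9]
(array([0.1435, 0.418 , 0.6482]), array([ 0.094 , -0.1616, -0.0281])) (array([0.1435, 0.418 , 0.6482]), array([ 0.0836, -0.0822, -0.0452]))
```

View pics/w5.png

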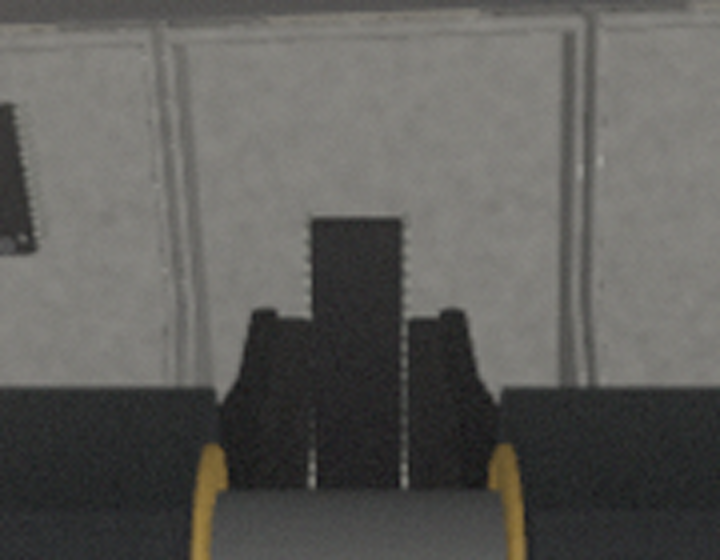

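Call:
step_arm --deltas '[[[0.02,0.06,0.1,0.013,-0.012,-0.007,0],[0.045,0.13,0.2,0.026,-0.026,-0.014,0],[0.07,0.2,0.31,0.04,-0.04,-0.021,0],[0.093,0.27,0.42,0.054,-0.053,-0.03,0],[0.12,0.34,0.53,0.068,-0.067,-0.037,0],[0.1435,0.418,0.6482,0.0836,-0.0822,-0.0452,0],[0.1435,0.418,0.6482,0.087,-0.11,-0.04,0],[0.1435,0.418,0.6482,0.091,-0.14,-0.034,0],[0.1435,0.418,0.6482,0.094,-0.1616,-0.0281,0],[0.1435,0.418,0.6482,0.094,-0.1616,-0.0281,0],[0.1435,0.418,0.6482,0.094,-0.1616,-0.0281,0],[0.1435,0.418,0.6482,0.094,-0.1616,-0.0281,0]]]'

```text
time: 15.12
ee_pos: [0.4811, 0.078, 0.1611]
eef_rot: [0.113, 0.994, 0.0, 0.001]
ft_force: [0.4, -0.8, -0.2]
width: 0.0141
grip_force: 30.0
```

Run:
```python
from h import *
s=readout.read_state();print(s['ee_pos'],s['width'],s['grip_force'],s['eef_rot'])
w=shot('wrist');np.save('w6.npy',w,allow_pickle=True)
a=np.radians(-13.1);L=np.array([np.cos(a),np.sin(a),0]);z=np.array([0,0,-1.]);P=np.c_[-L,np.cross(z,-L),z];M=P[:,1]
S=np.array([.4811,.0769,.042])
for k in (-.034,.034): print([np.round(proj(w,S+k*L+m*M),1) for m in (-.0135,0,.0135)])
i=w['img'].max(2).astype(int)
for r_ in (150,170,190): print(r_,i[r_,225:295])
print(i[120:215,259])
print(delta(P,S*[1,1,0]-.0016*L+[0,0,.08]))
```

```text
[0.48112739 0.07797792 0.16105576] 0.014067472701475105 29.989393651485443 [1.13422793e-01 9.93546426e-01 3.92339901e-04 7.84843169e-04]
[array([242.7, 157.2]), array([258. , 157.2]), array([273.3, 157.2])]
[array([243.8, 227.7]), array([258. , 227.7]), array([272.1, 227.7])]
150 [152 154 138  97  78  79  76  78  77  78  77  76  69  70  72  70  71  70
  67  66  67  68  68  66  62  66  66  66  61  64  64  67  66  63  66  65
  65  65  67  65  64  66  66  65  64  64  65  67  73  70  68  67  69  70
  71  72  72  72  73  74  75  74  75  75  77  77  74  77  76  79]
170 [ 78  79  75  76  75  74  72  74  73  72  70  68  63  67  63  65  60  60
 109 148 146 146 141 144 160 166 140 120 114 121 141 143 146 147 144 146
 143 141 142 137 119 121 121 109 128 146 144 146 130  76  63  63  62  64
  63  64  64  66  65  65  67  69  67  68  69  72  72  75  73  73]
190 [ 76  70  74  74  73  74  74  69  70  70  68  64  67  63  61  58  61  60
  83 110 111 111 108 108 122 131 130 126 105 104 120 124 121 120 131 145
 144 138 139 131 125 121 115 117 136 143 146 138 103  61  65  62  63  66
  63  63  64  67  65  68  69  67  67  70  70  70  69  74  73  74]
[175 176 175 175 174 174 175 175 175 173 174 174 139  90  74  72  75  73
  71  67  71  68  68  70  65  67  65  64  64  65  66  63  59  76  98  98
 116 138 146 145 146 145 147 142 133 142 144 144 144 147 144 144 146 144
 145 145 143 143 145 146 146 143 145 144 145 144 144 142 145 145 131 124
 124 123 112 108 107 107 109 108 107 108 136 146 101  51  50  51  50  50
  52  47  45  44  45]
(array([0.0009, 0.0016, 0.0013]), array([ 0.0016, -0.001 ,  0.0811]))
```

Call:
step_arm --deltas '[[[0.0009,0.0016,0.0013,0.0016,-0.001,0.03,0],[0.0009,0.0016,0.0013,0.0016,-0.001,0.06,0],[0.0009,0.0016,0.0013,0.0016,-0.001,0.081,0],[0.0009,0.0016,0.0013,0.0016,-0.001,0.081,0],[0.0009,0.0016,0.0013,0.0016,-0.001,0.086,0],[0.0009,0.0016,0.0013,0.0016,-0.001,0.09,0],[0.0009,0.0016,0.0013,0.0016,-0.001,0.092,0],[0.0009,0.0016,0.0013,0.0016,-0.001,0.092,0]]]'

```text
time: 16.18
ee_pos: [0.4801, 0.0767, 0.0693]
eef_rot: [0.115, 0.993, 0.0, 0.0]
ft_force: [1.3, 1.2, 0.3]
width: 0.014
grip_force: 30.0
```

Call:
step_arm --deltas '[[[0,0,0,0,0,0.0005,0],[0,0,0,0,0,0.001,0],[0,0,0,0,0,0.0015,0],[0,0,0,0,0,0.0015,0]]]'

```text
time: 16.68
ee_pos: [0.48, 0.0767, 0.0677]
eef_rot: [0.115, 0.993, 0.0, 0.0]
ft_force: [2.5, 3.3, 4.1]
width: 0.0138
grip_force: 30.0
```

Call:
step_arm --deltas '[[[0,0,0,0,0,0.0005,0],[0,0,0,0,0,0.001,0],[0,0,0,0,0,0.001,0]]]' --squeeze 45

```text
time: 17.05
ee_pos: [0.48, 0.0768, 0.0669]
eef_rot: [0.115, 0.993, 0.0, 0.0]
ft_force: [-0.1, 4.1, 8.3]
width: 0.0131
grip_force: 45.0
```

Call:
step_arm --deltas '[[[0,0,0,0,0,0.0005,0],[0,0,0,0,0,0.001,0],[0,0,0,0,0,0.001,0]]]'

```text
time: 17.42
ee_pos: [0.4799, 0.0767, 0.0654]
eef_rot: [0.115, 0.993, 0.0, 0.0]
ft_force: [2.4, 5.3, 2.5]
width: 0.013
grip_force: 45.0
```

Call:
step_arm --deltas '[[[0,0,0,0,0,0.0005,0],[0,0,0,0,0,0.001,0],[0,0,0,0,0,0.001,0]]]'

```text
time: 17.8
ee_pos: [0.4799, 0.0768, 0.0649]
eef_rot: [0.115, 0.993, 0.0, 0.0]
ft_force: [-0.3, 3.9, 10.0]
width: 0.013
grip_force: 45.0
```

Call:
step_arm --deltas '[[[0,0,0,0,0,-0.001,30],[0,0,0,0,0,-0.001,30],[0,0,0,0,0,-0.001,30],[0,0,0,0,0,-0.012,30],[0,0,0,0,0,-0.02,30],[0,0,0,0,0,-0.02,0],[0,0,0,0,0,-0.02,0],[0,0,0,0,0,-0.02,0],[0,0,0,0,0,-0.015,0],[0,0,0,0,0,-0.01,0],[0,0,0,0,0,-0.007,0],[0,0,0,0,0,-0.005,0],[0,0,0,0,0,-0.005,0]]]' --squeeze 10

```text
time: 19.42
ee_pos: [0.4796, 0.0765, 0.0695]
eef_rot: [0.115, 0.993, -0.0, -0.0]
ft_force: [-1.6, -0.6, 2.7]
width: 0.0006
grip_force: 1.4
```

Call:
step_arm --deltas '[[[0,0,0,0,0,0.0007,0],[0,0,0,0,0,0.0014,0],[0,0,0,0,0,0.0014,0]]]'

```text
time: 19.8
ee_pos: [0.4797, 0.0765, 0.0693]
eef_rot: [0.115, 0.993, -0.0, -0.0]
ft_force: [-8.4, -1.4, 21.2]
width: 0.0004
grip_force: 10.1
```

Call:
step_arm --deltas '[[[0,0,0,0,0,-0.01,0],[0,0,0,0,0,-0.04,0],[0,0,0,0,0,-0.075,40],[0,0,0,0,0,-0.1,40],[0,0,0,0,0,-0.11,40],[0,0,0,0,0,-0.11,40],[0,0,0,0,0,-0.11,40]]]'

```text
time: 20.68
ee_pos: [0.4791, 0.0762, 0.1769]
eef_rot: [0.115, 0.993, -0.0, -0.001]
ft_force: [-0.2, 0.2, 0.4]
width: 0.0338
grip_force: 0.0
```

Run:
```python
from h import *
s=readout.read_state();print(s['ee_pos'])
w=shot('wrist');np.save('w7.npy',w,allow_pickle=True)
save(cv2.resize(w['img'][100:280,150:370],None,fx=3.5,fy=3.2,interpolation=cv2.INTER_CUBIC),'w7.png')
a=np.radians(-13.1);L=np.array([np.cos(a),np.sin(a),0]);z=np.array([0,0,-1.]);P=np.c_[-L,np.cross(z,-L),z]
S=np.array([.4811,.0769,.047])
for k in (-.026,.026): print([np.round(proj(w,S+k*L+m*P[:,1]),1) for m in (-.0067,0,.0067)])
print(delta(P,[.5247,.0755,.094]))
```

```text
[0.47911798 0.07623521 0.17686818]
[array([253.3, 165.6]), array([260.5, 165.6]), array([267.7, 165.6])]
[array([253.7, 217.5]), array([260.5, 217.5]), array([267.3, 217.5])]
(array([-0.0008, -0.002 , -0.0014]), array([-0.0447,  0.0097,  0.0827]))
```

View pics/w7.png

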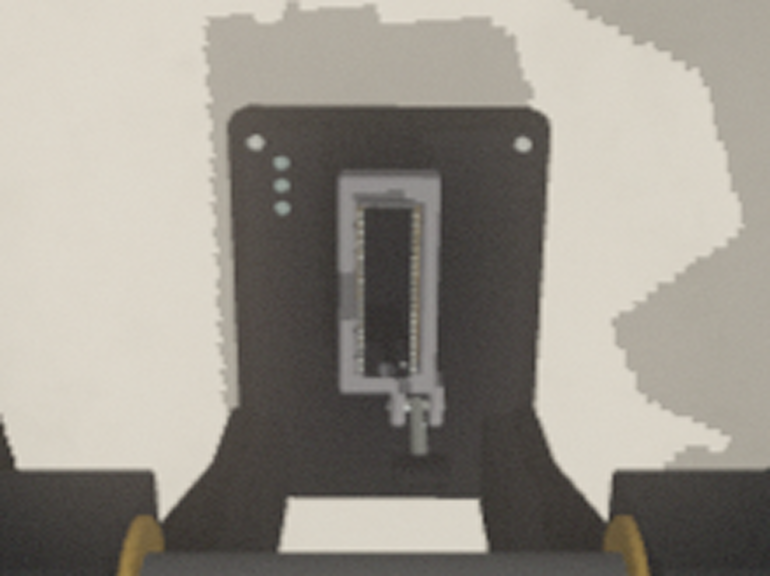

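Call:
step_arm --deltas '[[[0,0,-0.0014,-0.022,0.005,0,40],[0,-0.002,-0.0014,-0.0447,0.0097,0.02,40],[0,-0.002,-0.0014,-0.0447,0.0097,0.05,40],[0,-0.002,-0.0014,-0.0447,0.0097,0.07,40],[0,-0.002,-0.0014,-0.0447,0.0097,0.0827,40],[0,-0.002,-0.0014,-0.0447,0.0097,0.0827,40],[0,-0.002,-0.0014,-0.0447,0.0097,0.0827,0],[0,-0.002,-0.0014,-0.0447,0.0097,0.0827,0],[0,-0.002,-0.0014,-0.0447,0.0097,0.0827,0],[0,-0.002,-0.0014,-0.0447,0.0097,0.0827,0]]]' --squeeze 15

```text
time: 21.98
ee_pos: [0.5257, 0.0752, 0.0958]
eef_rot: [0.114, 0.993, -0.0, 0.001]
ft_force: [-1.6, -2.2, 5.8]
width: 0.0134
grip_force: 15.0
```

Call:
step_arm --deltas '[[[0,0,0,-0.0059,0,0.0009,0],[0,0,0,-0.0117,0,0.0026,0],[0,0,0,-0.0171,0,0.0052,0],[0,0,0,-0.022,0,0.0086,0],[0,0,0,-0.0264,0,0.0126,0],[0,0,0,-0.0302,0,0.0173,0],[0,0,0,-0.0332,0,0.0225,0],[0,0,0,-0.0354,0,0.0281,0],[0,0,0,-0.0367,0,0.0339,0],[0,0,0,-0.0372,0,0.0395,0],[0,0,0,-0.0372,0,0.0395,0],[0,0,0,-0.0372,0,0.0395,0]]]' --squeeze 20

```text
time: 23.48
ee_pos: [0.5639, 0.0661, 0.0568]
eef_rot: [0.115, 0.993, -0.0, 0.003]
ft_force: [5.9, -4.5, 1.5]
width: 0.0133
grip_force: 20.0
```

Call:
step_arm --deltas '[[[0,0,0,0,0,0,35],[0,0,0,0,0,0,35],[0,0,0,0,0,-0.01,35],[0,0,0,0.003,0,-0.025,35],[0,0,0,0.003,0,-0.03,0],[0,0,0,0.003,0,-0.03,0],[0,0,0,0.003,0,-0.03,0],[0,0,0,0.003,0,-0.02,0],[0,0,0,0.003,0,-0.013,0],[0,0,0,0.003,0,-0.01,0],[0,0,0,0.003,0,-0.008,0],[0,0,0,0.003,0,-0.008,0]]]' --squeeze 10

```text
time: 24.98
ee_pos: [0.5589, 0.0677, 0.064]
eef_rot: [0.114, 0.993, -0.0, 0.001]
ft_force: [0.8, -1.1, 2.2]
width: 0.0006
grip_force: 1.3
```

Call:
step_arm --deltas '[[[0,0,0,0,0,0.001,0],[0,0,0,0,0,0.002,0],[0,0,0,0,0,0.002,0]]]'

```text
time: 25.35
ee_pos: [0.5591, 0.0678, 0.0632]
eef_rot: [0.114, 0.993, -0.0, 0.001]
ft_force: [-4.0, -2.0, 14.2]
width: 0.0004
grip_force: 7.5
```

Call:
step_arm --deltas '[[[0,0,0,0,0,-0.01,0],[0,0,0,0,0,-0.04,0],[0,0,0,0.03,0,-0.08,20],[0,0,0,0.06,0,-0.12,40],[0,0,0,0.08,0,-0.14,40],[0,0,0,0.08,0,-0.14,40],[0,0,0,0.08,0,-0.14,40],[0,0,0,0.08,0,-0.14,40]]]'

```text
time: 26.35
ee_pos: [0.4806, 0.0857, 0.2005]
eef_rot: [0.114, 0.993, -0.0, -0.0]
ft_force: [0.1, -0.1, -0.3]
width: 0.0345
grip_force: 0.0
```

Run:
```python
from h import *
w=shot('wrist');save(cv2.resize(w['img'][80:260,150:370],None,fx=3.5,fy=3.2,interpolation=cv2.INTER_CUBIC),'w8.png')
```

```text
(no output)
```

View pics/w8.png

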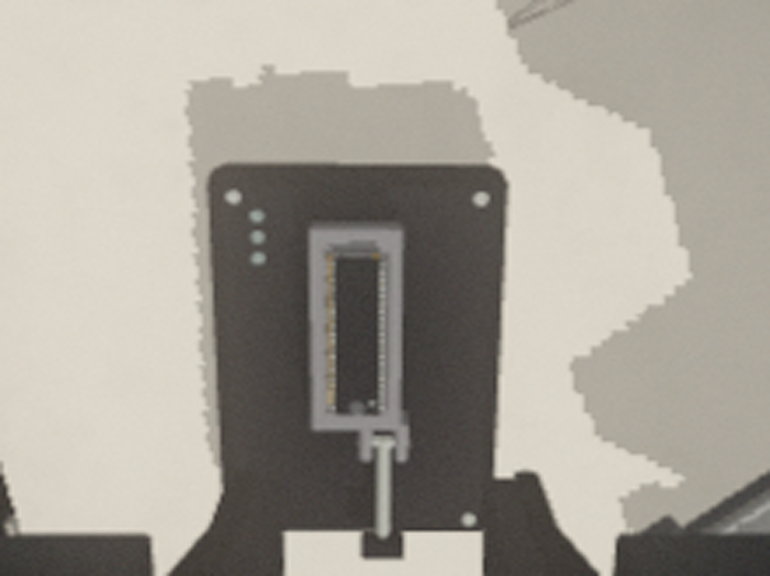

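The picture shows the lever flat, with its knob at (383, 545). The chip sits in the socket from (357, 255) to (357, 413), notch toward the lever.

```bash
python3 -c "
from bench import r
print(r.close_job())"
```

```text
the job is handed in; nothing more can be done
None
```

I handed in the job at about 26 s: the 40-pin chip is pressed into the socket with its notch toward the lever, the lever is down flat, and I left the other parts and the tools alone; `r.close_job()` gave no verdict.

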